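# Set the lens carriage to the index and lock its cam lever

### The arm

A 7-joint arm with a two-finger parallel gripper is mounted at the origin on a cart in front of the work surface, level with it; the furniture and walls round the work are solid. World frame = base frame: x ahead of the robot, y to its left, z up, the work surface at z = 0. Lengths are in m, angles in rad, forces in N, time in s.
With the tool pointing down it reaches from about 0.425 to 0.875 m from the base axis. Payload 4.7 kg.
Tool frame: the origin (TCP) lies midway between the tips of the shut fingers; the grasp point (between the pads) lies 19 mm behind it; z points along the fingers, y is the line along which they close (so a half turn about z gives the same grasp; the last joint's range is limited). The gripper opens to 85 mm and grips with 20 to 120 N. Pads are 22 mm wide; open, the fingers measure 114 mm over their backs; the gripper's body (76 mm by 85 mm) begins 54 mm behind the grasp point. The pads swing forward as they close: fully open they stand 13 mm farther back than shut.
Start: joints at [-1.329, 0.321, -0.07, 1.45, 0.023, 1.371, -0.057], TCP at [0.147, 0.633, 0.231] pointing down, gripper open.
Joint ranges: [-2.86, 2.86], [-0.3, 2.09], [-1.38, 1.24], [0.06, 2.45], [-1.56, 4.7], [0.09, 2.05], [-2.69, 2.69]. Speed limits (rad/s): [2.57, 2.57, 3.14, 3.14, 3.14, 3.14, 3.14].

### API

Orientations are given as a 3x3 rotation matrix whose columns are the frame's x, y, z axes.
In Python, from station import get_state, viewer, bot gives the robot as it stands.
- The arm moves only by the shell command python3 -m handwheel 'ROWS' [OPENING] [FORCE]. ROWS is text: rows parted by semicolons, each of 4 numbers parted by spaces: the shift along the tool's x, y, z in m, then the turn about the tool's z in rad. In form: x y z turn; .... A call has 1 to 20 rows; each row shifts and turns the commanded pose from where the row before left it, along the tool's axes as they then stand; what a row does not reach is not made up. A row lasts 1/8 s, in which the tool goes at most 62.5 mm and 10.7 degrees, less where a joint would pass 70% of its speed; a pose out of reach is approached as far as the arm can. A call is refused whole if a number of a shift passes 0.0625 or a number of a turn 0.188, either way. A call with a gripper value outside its range is refused whole. OPENING is the finger opening in m, from 0 to 0.0854, set as the call begins (- or left out, the last holds). The fingers move at their own pace and stop on an object; FORCE is the grip in N (left out, the last holds). Time passes only in rows, so rows that do not move let the fingers close. It gives the time, the measured TCP pose, the force, the opening and the grip force at its end, in the units of the state.
- get_state(): the state, without advancing time (a new reading comes with each control period).
- viewer.read_camera(name): name is "scene" or "top"; returns a dict with "img" (480x640x3 uint8, red, green, blue), "vertical_fov" (degrees; the focal length in pixels is half the picture's height over the tangent of half this angle, whatever the lens; pixels are square), "cx", "cy" (the principal point, pixels), "position" and "attitude" of the camera in the world. Camera axes: x right, y down, z forward; pixel columns grow to the right and rows downward; lengths in m; the calibration is good to about 2 mm. A picture is of the moment at which its call begins. There is no depth.
- bot.finish_job(): hands the job in; it is judged then, once.
Trained networks look in the newest picture that a camera, given by its name, has taken for a name from the list of things; names that differ only in an ending like _2 or _b are one class to them, and where a whole thing is asked for, a point or a joint stands for the part that bears it (a point fixed in the world has none). Each returns a list of dicts, best first, with "confidence" (0 to 1); they miss things now and then, are a little off and sometimes report something else, mostly with a low value. They report only what shows in the picture. A call takes as long as a camera call.
- viewer.masks_of(camera, target): "pixels" (480x640 bool, what is visible of it) and "xy" ([column, row] in pixels, amid what is visible of it).
The state is a dict: "time_s": time; "joint_pos": joint angles; "dq": joint speeds; "tau": joint torques, N m; "eef_pos": TCP position; "orientation": TCP orientation; "force": force on the tool from outside, world axes, zero at the start; "moment": the same for the moment, N m; "finger_gap": finger opening in m; "gripper_force": force on a finger pad.
Only numpy, scipy, OpenCV 4.12 (cv2) and the standard library are available. Lean on these libraries where they do the work, as an engineer would, in place of code of your own. Each camera call takes 0.05 s, during which the arm holds its last target. There are 200 camera calls.

### The job

On the small optical bench, take the lens carriage by its upright fin and slide it along the rail, against its return spring, until its reading line stands level with the brass index clip. Holding it there with the fingers still either side of the fin, move along the fin and push the cam lever fully over, away from the robot, until it is closed. Do not close the lever before the carriage is at the index, leave the things behind the bench alone, and finish still firmly gripping the fin, with the carriage at the index and the lever closed: do not let go.

Things in the scene. Friction and masses are not known exactly. Their poses are not given: they have to be found in the camera images.
- rail: Small optical bench, fixed: dark base 180 x 350 x 6 mm with an aluminium rail. Origin on the desk under its middle; z up, x across the rail away from the robot (base x -95 to +85 mm), y along the rail to the left. Carriage starts at the left, its mid plane at y +105 mm, and slides to -y. At x +62 mm stand a lamp (y +135 to +175, 64 mm high) and a screen (y -158, 70 mm high); end blocks 26 mm high.
- carriage (a joint): Slide of the lens carriage along the rail, m: 0 at its home stop (left), grows to 0.19 as it moves to the rail's -y (right). A hidden spring pulls it back home with 3 to 6 N, so it runs home if released; friction 0.5 N.
- carriage_line (a point): Reading line of the carriage: black line at the robot-side edge of the carriage's aluminium plate (plate 170 x 50 mm, top 20 mm above the desk), in the mid plane of the fin. Carriage and rail axes are parallel: this point is at rail x = -80 mm, z = 20 mm.
- fin_top (a point): Middle of the top edge of the carriage's black upright fin, 58 mm above the desk. Fin 11 mm thick (along y), 95 mm long (rail x -70 to +25 mm), 38 mm high above the plate. Grasp from above with the fingers closing along y, fingertips about 36 mm above the desk, near its robot-side end, behind the lever (about 33 mm towards the robot from this point).
- lever (a joint): Cam lever on the carriage, rad: 0 open (leans 35 deg to the robot), 1.31 closed at its stop (leans 40 deg away). Stays where left; resists with 0.09 N m. Hinge along y at rail x 0, 24 mm above the desk. It is pushed to +x by fingers astride the fin; tips 36 mm up, their front edges end near rail x +5 mm. Even closed, the spring still pulls the carriage home.
- lever_bar (a point): Middle of the lever's metal cross bar, 10 mm thick, over the fin, 54 mm from the hinge; at the start about 68 mm above the desk and 20 to 31 mm on the robot's side of the hinge. The lever is a steel U: two legs 7 mm thick, 13 mm either side of the fin's mid plane, joined by this bar.
- index_tip (a point): Tip of the brass index clip (a 16 mm block, with a 2 mm thick pointer towards the carriage) on the scale at the robot-side edge of the bench, at rail x = -82 mm, top 16 mm above the desk. The carriage is at the index when the reading line and this point have the same y in the rail frame. Axes as the rail.
- microscope: Large white microscope, fixed, always in the same place: an obstacle left of the bench, on the left half of the desk. It fills x -110 to +185 mm, y -115 to +110 mm about its origin (on the desk, axes about the world's), up to 0.31 m high, with black eyepieces higher still (to about 0.45 m) that overhang towards the robot. Pass in front of it (nearer the robot), not across it.
- stain_bottle: Amber bottle with white cap, 43 mm wide, 92 mm high, loose, behind the bench; leave it. Origin at the centre of its underside.
- oil_bottle: Small amber bottle with black cap, 31 mm wide, 68 mm high, loose, behind the bench; leave it. Origin at the centre of its underside.
- petri_dish: Petri dish 63 mm wide, 14 mm high, loose, behind the bench; leave it. Origin at the centre of its underside.

How it is judged:
By the outcome, as a careful person would: the job done as asked, in the order asked, and still so for the second after the job is handed in, while the arm keeps its last pose, push and grip.
It also fails if it takes over 48 s, if anything falls off the work surface, if the arm or the gripper's body presses on something with over 40 N, if the wrist force passes 120 N, or if a joint passes its speed limit or range.

## Working session

There is one attempt and no reset: what is moved stays moved. The work goes in short steps, Python scripts to look and compute and a shell command to move; the robot and the scene stay as the last step left them, time stands still between calls to the robot, and variables do not carry over. Pictures are saved under pics/ and viewed, at most 10 in all, crops included, and the job is handed in when it is done.

```bash
mkdir -p pics; cat > h.py <<'E'
import numpy as np,cv2
from station import get_state,viewer,bot
def cam(n):
    c=viewer.read_camera(n); return c
def ray(c,uv):
    f=240/np.tan(np.radians(c["vertical_fov"])/2)
    d=np.array([(uv[0]-c["cx"])/f,(uv[1]-c["cy"])/f,1.]); return np.array(c["attitude"])@d
def atz(c,uv,z):
    d=ray(c,uv);p=np.array(c["position"]);return p+d*(z-p[2])/d[2]
def proj(c,P):
    f=240/np.tan(np.radians(c["vertical_fov"])/2)
    q=np.array(c["attitude"]).T@(np.array(P)-np.array(c["position"]));return np.array([c["cx"]+f*q[0]/q[2],c["cy"]+f*q[1]/q[2]])
E
python3 - <<'E'
from h import *
s=get_state();print(s["eef_pos"],np.round(s["orientation"],3).tolist(),s["time_s"],s["finger_gap"])
for n in ["top","scene"]:
    c=cam(n);cv2.imwrite(f"pics/{n}0.png",c["img"][:,:,::-1]);print(n,c["vertical_fov"],c["position"],c["cx"],c["cy"],np.round(c["attitude"],3).tolist())
    for t,z in [("carriage_line",.02),("fin_top",.058),("lever_bar",.068),("index_tip",.016),("rail",.006),("stain_bottle",.05),("petri_dish",.01),("microscope",.1)]:
        for m in viewer.masks_of(n,t)[:2]: print(t,round(m["confidence"],2),np.round(m["xy"],1),np.round(atz(c,m["xy"],z),4),m["pixels"].sum())
E
```

```text
[0.14670542 0.63267456 0.23023882] [[-0.974, 0.226, -0.0], [0.226, 0.974, -0.002], [-0.0, -0.002, -1.0]] 0.0 0.08566599513077178
top 54.04632376840564 [0.51799949 0.11278469 1.07489931] 319.3142715725829 239.49048148245922 [[0.007, -0.997, 0.079], [-1.0, -0.007, 0.003], [-0.002, -0.079, -0.997]]
carriage_line 0.94 [321.6 252.5] [0.5724 0.1104 0.02  ] 1701
fin_top 0.58 [323.  254.5] [0.5661 0.1074 0.058 ] 1643
lever_bar 0.59 [317.2 264.8] [0.5436 0.1197 0.068 ] 199
lever_bar 0.21 [414.  216.9] [ 0.6481 -0.088   0.068 ] 382
rail 0.84 [363.6 267.2] [0.5405 0.0149 0.006 ] 12235
stain_bottle 0.79 [415.  218.2] [ 0.6476 -0.0937  0.05  ] 377
stain_bottle 0.57 [320.1 256.4] [0.5623 0.1137 0.05  ] 1665
petri_dish 0.88 [343.2 203.9] [0.6844 0.0618 0.01  ] 596
scene 51.71905799377669 [-0.0302725  -0.34611518  0.43698253] 327.31416357958864 242.5539760548811 [[0.594, -0.341, 0.729], [-0.804, -0.266, 0.531], [0.013, -0.902, -0.432]]
carriage_line 0.67 [315.2 267.8] [0.5769 0.1222 0.02  ] 2659
fin_top 0.68 [318.  266.5] [0.5278 0.0786 0.058 ] 2618
lever_bar 0.47 [302.9 254.4] [0.531  0.1123 0.068 ] 118
rail 0.67 [310.8 264.2] [0.6033 0.1528 0.006 ] 2788
rail 0.57 [414.3 272.5] [ 0.6924 -0.0135  0.006 ] 637
stain_bottle 0.63 [447.5 280. ] [ 0.6289 -0.1003  0.05  ] 1343
stain_bottle 0.35 [364.2 317.6] [ 0.4612 -0.0524  0.05  ] 16678
petri_dish 0.73 [376.7 258.9] [0.6895 0.0638 0.01  ] 603
microscope 0.26 [414.6 274.5] [ 0.5299 -0.0891  0.1   ] 687
```

```bash
python3 - <<'E'
from h import *
a=cv2.imread("pics/top0.png")[170:350,240:480];cv2.imwrite("pics/top0c.png",cv2.resize(a,None,fx=3.3,fy=3.3,interpolation=2))
a=cv2.imread("pics/scene0.png");cv2.imwrite("pics/s0c.png",cv2.resize(a[200:400,200:466],None,fx=3,fy=3,interpolation=2))
E
```

```text
(no output)
```

View pics/top0c.png

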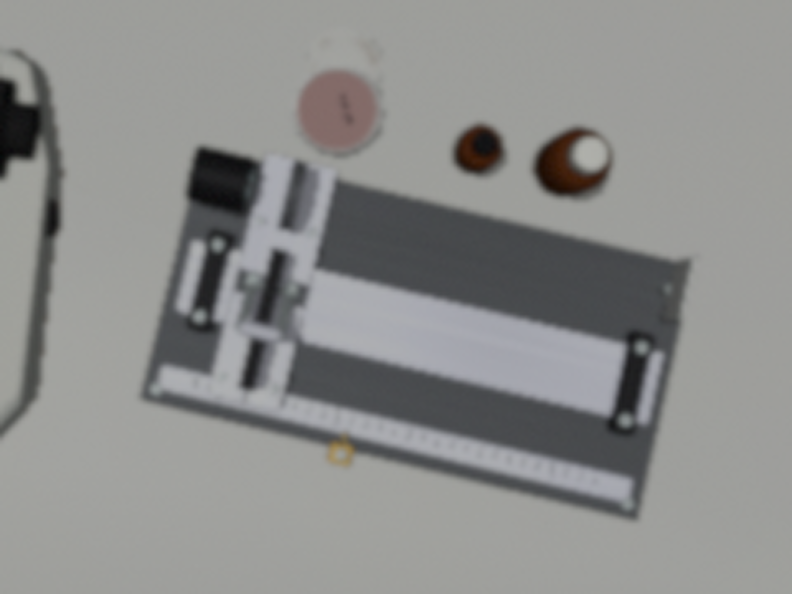

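View pics/s0c.png

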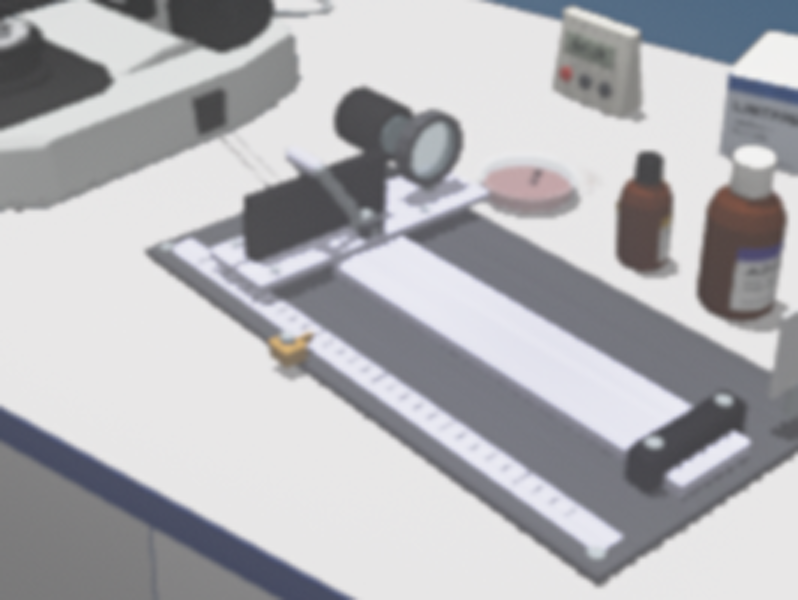

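View pics/top0.png

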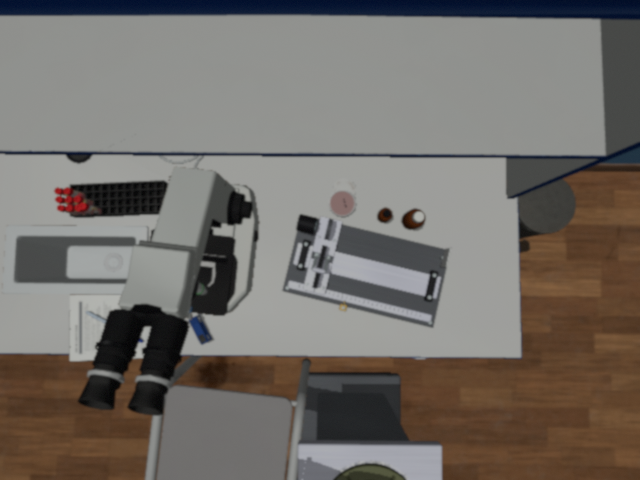

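```bash
cat > fit.py <<'E'
from h import *
from scipy.optimize import least_squares
def fr(p): 
    x,y,t=p; return lambda q: np.array([x+q[0]*np.cos(t)-q[1]*np.sin(t),y+q[0]*np.sin(t)+q[1]*np.cos(t),q[2]])
E
python3 - <<'E'
from fit import *
C={}
for n in ["top","scene"]: C[n]=cam(n)
T=[((143,398),(-.095,.175,.006)),((637,518),(-.095,-.175,.006)),((690,262),(.085,-.175,.006))]
S=[((148,251),(-.095,.175,.006)),((600,583),(-.095,-.175,.006))]
obs=[("top",np.array(u)/3.3+[240,170],q) for u,q in T]+[("scene",np.array(u)/3+[200,200],q) for u,q in S]
def res(p,full=False):
    g=fr(p);return np.concatenate([proj(C[n],g(q))-u for n,u,q in obs])
r=least_squares(res,[.54,.015,-.25]);print(r.x,np.degrees(r.x[2]),res(r.x).round(1))
g=fr(r.x);R=np.array([[np.cos(r.x[2]),-np.sin(r.x[2])],[np.sin(r.x[2]),np.cos(r.x[2])]])
np.save("rail.npy",r.x)
for n in C:
    im=C[n]["img"];h=cv2.cvtColor(im,cv2.COLOR_RGB2HSV);w=int(proj(C[n],g((-.085,.05,.01)))[0]),int(proj(C[n],g((-.085,.05,.01)))[1])
    m=((h[...,0]>12)&(h[...,0]<32)&(h[...,1]>70)&(h[...,2]>90)).astype(float)
    k=np.zeros_like(m);k[w[1]-35:w[1]+35,w[0]-40:w[0]+60]=1;wt=m*k*h[...,1]
    ys,xs=np.nonzero(wt);print(n,len(xs),np.average(xs,weights=wt[ys,xs]),np.average(ys,weights=wt[ys,xs]),xs.min(),xs.max(),ys.min(),ys.max())
    uv=np.average(xs,weights=wt[ys,xs]),np.average(ys,weights=wt[ys,xs])
    P=atz(C[n],uv,.012);print("clip centre rail",R.T@(P[:2]-r.x[:2]))
    o=im[:,:,::-1].copy();o=cv2.resize(o,None,fx=4,fy=4,interpolation=2)
    for q in [(-.095,.175,.006),(-.095,-.175,.006),(.085,-.175,.006),(.085,.175,.006),(-.07,.105,.058),(.025,.105,.058),(-.08,.105,.02),(-.03,.105,.068)]:
        u=proj(C[n],g(q));cv2.drawMarker(o,tuple((u*4+2).astype(int)),(0,0,255),0,10)
    a=(170,240) if n=="top" else (200,230)
    cv2.imwrite(f"pics/o_{n}.png",o[a[0]*4:a[0]*4+600,a[1]*4:a[1]*4+800])
E
```

```text
[ 0.53848095  0.00565713 -0.23043385] -13.202887088198237 [-0.7  0.2  1.   0.7  2.1  0.5 -1.3 -1.6  0.4 -1.4]
top 30 342.8757939308398 305.84050811573746 340 346 303 310
clip centre rail [-0.09552988  0.03532853]
scene 53 295.83430407712393 315.3964651536453 290 302 312 319
clip centre rail [-0.09792981  0.03494264]
```

View pics/o_top.png

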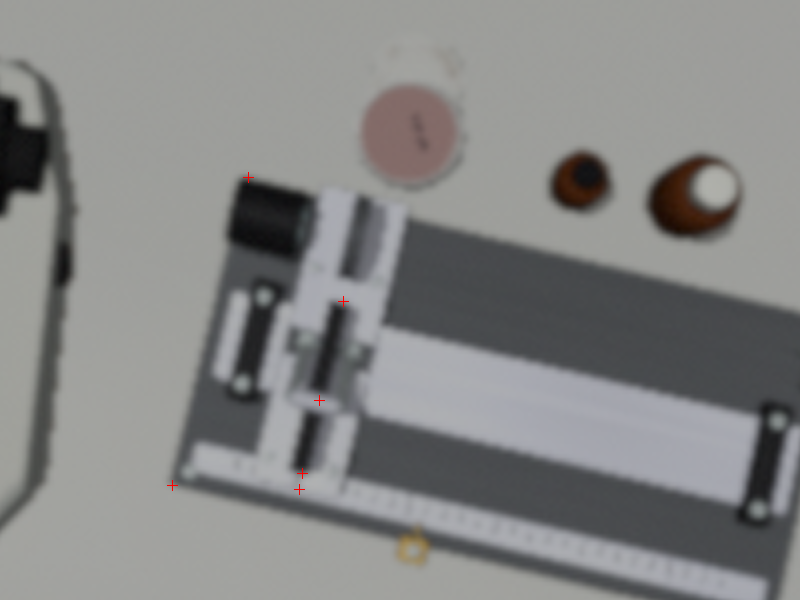

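```bash
python3 - <<'E'
from h import *
c=cam("top")
for uv in [(98,408),(147,413),(85,400),(163,408),(187,325),(110,312)]:
    print(uv,[atz(c,uv,z)[:2].round(3).tolist() for z in (.38,.42,.45)])
for uv in [(236,312),(258,235),(250,290),(190,310),(240,190)]: print(uv,[atz(c,uv,z)[:2].round(3).tolist() for z in (0.0,.06,.2,.31)])
s=get_state();print(s["joint_pos"],s["time_s"])
E
```

```text
(98, 408) [[0.327, 0.432], [0.338, 0.414], [0.346, 0.4]]
(147, 413) [[0.321, 0.361], [0.332, 0.347], [0.341, 0.336]]
(85, 400) [[0.338, 0.451], [0.349, 0.432], [0.356, 0.417]]
(163, 408) [[0.328, 0.338], [0.339, 0.325], [0.347, 0.316]]
(187, 325) [[0.446, 0.307], [0.451, 0.296], [0.454, 0.288]]
(110, 312) [[0.464, 0.421], [0.467, 0.403], [0.47, 0.39]]
(236, 312) [[0.437, 0.303], [0.442, 0.293], [0.452, 0.268], [0.46, 0.248]]
(258, 235) [[0.613, 0.257], [0.607, 0.248], [0.595, 0.23], [0.585, 0.215]]
(250, 290) [[0.487, 0.272], [0.489, 0.264], [0.493, 0.243], [0.496, 0.226]]
(190, 310) [[0.441, 0.408], [0.445, 0.391], [0.455, 0.353], [0.463, 0.323]]
(240, 190) [[0.717, 0.3], [0.706, 0.29], [0.68, 0.265], [0.659, 0.246]]
[-1.32888503  0.32098223 -0.07007947  1.45052556  0.02261105  1.37078889
 -0.05691259] 1.05
```

View pics/scene0.png

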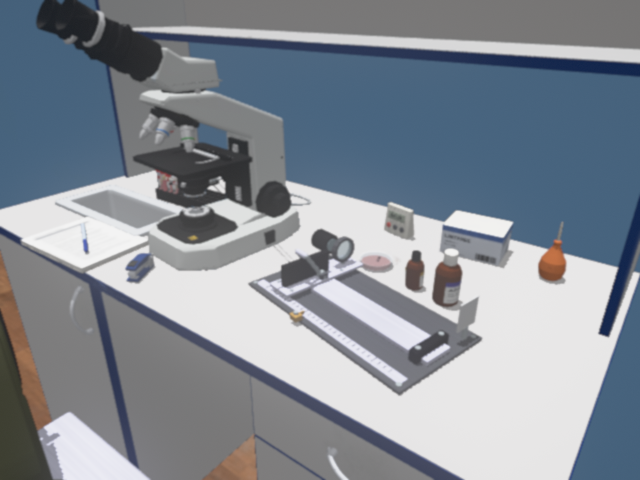

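```bash
python3 -m handwheel '-0.0075 -0.0325 -0.05 0;-0.0075 -0.0325 -0.05 0;-0.0075 -0.0325 -0.05 0;-0.0075 -0.0325 -0.05 0;-0.0075 -0.0325 -0.05 0;-0.0075 -0.0325 -0.05 0;0 0 0 0'; python3 -c "
from h import *
print(get_state()['joint_pos'].round(3) if hasattr(get_state()['joint_pos'],'round') else get_state()['joint_pos'])"
```

```text
time_s: 1.92
eef_pos: [0.1471, 0.4318, 0.5372]
orientation: [[-0.974, 0.228, 0.003], [0.228, 0.974, 0.01], [-0.001, 0.011, -1.0]]
force: [-0.2, 0.8, 1.1]
finger_gap: 0.0855
gripper_force: 0.0
[-1.266 -0.06  -0.032  1.271 -0.002  1.92   0.042]
```

```bash
python3 -m handwheel '-0.0444 -0.0245 0 0;-0.0444 -0.0245 0 0;-0.0444 -0.0245 0 0;-0.0431 -0.0379 0 0;-0.0431 -0.0379 0 0;-0.0431 -0.0379 0 0;-0.0533 -0.0115 0.02 0;-0.0533 -0.0115 0.02 0;-0.0533 -0.0115 0.02 0;0 0 0.06 0;0 0 0.06 0;0 0 0.06 0;0 0 0.06 0;0 0 0 0;0 0 0 0'; python3 - <<'E'
from fit import *
s=get_state();p=np.load("rail.npy");e=np.array(s["eef_pos"]);O=np.array(s["orientation"])
d=fr(p)((-.0555,.105,.036))-e;print(s["joint_pos"],d,"tool",O.T@d, "yaw err",np.arctan2(-O[0,1]*-1,O[1,1])+p[2])
E
```

```text
time_s: 3.8
eef_pos: [0.5093, 0.1221, 0.2333]
orientation: [[-0.974, 0.226, 0.003], [0.226, 0.974, 0.001], [-0.002, 0.001, -1.0]]
force: [0.8, -0.5, 1.7]
finger_gap: 0.0856
gripper_force: 0.0
[-0.87369823  0.04094147  0.60872401  1.7812269  -0.02412847  1.32418841
  1.08355   ] [-0.00084122 -0.001569   -0.19729381] tool [ 0.00092697 -0.00196459  0.19728989] yaw err -0.002727275542046298
```

```bash
python3 -m handwheel '0.001 -0.002 0.045 0;0 0 0.045 0;0 0 0.04 0;0 0 0 0;0 0 0 0' 0.045; python3 - <<'E'
from fit import *
c=cam("scene");g=fr(np.load("rail.npy"));s=get_state();e=np.array(s["eef_pos"]);O=np.array(s["orientation"])
d=g((-.0555,.105,.036))-e;print("tool",O.T@d)
o=cv2.resize(c["img"][:,:,::-1],None,fx=4,fy=4,interpolation=2)
for q in [e,g((-.07,.105,.058)),g((.025,.105,.058)),g((-.08,.105,.02)),g((-.082,.035,.016))]:
    cv2.drawMarker(o,tuple((proj(c,q)*4+2).astype(int)),(0,0,255),0,12)
cv2.imwrite("pics/s1.png",o[680:1280,840:1640])
E
```

```text
time_s: 4.42
eef_pos: [0.5092, 0.1208, 0.1045]
orientation: [[-0.974, 0.226, 0.005], [0.226, 0.974, 0.002], [-0.004, 0.003, -1.0]]
force: [-0.2, 0.6, 0.4]
finger_gap: 0.045
gripper_force: 0.0
tool [ 0.0009807  -0.00066478  0.06851331]
```

View pics/s1.png

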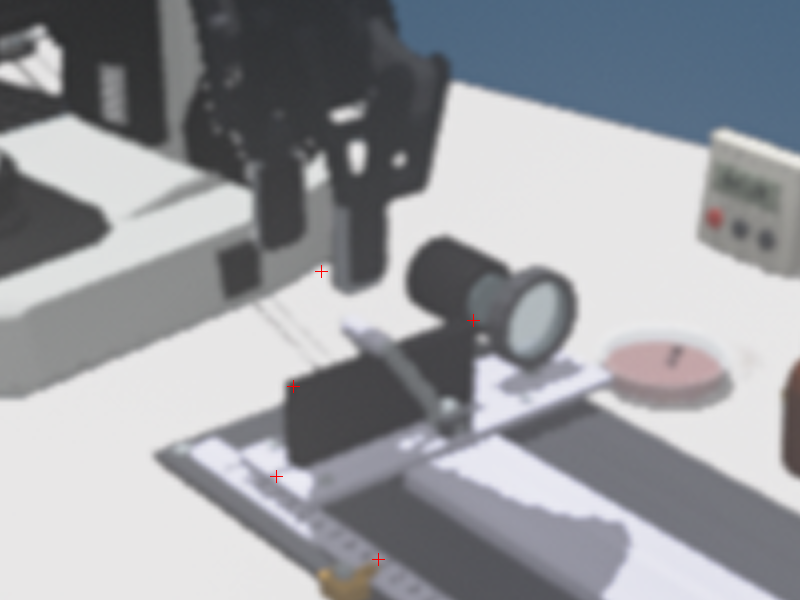

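```bash
python3 -m handwheel '0.001 -0.001 0.025 0;0 0 0.025 0;0 0 0.018 0;0 0 0 0;0 0 0 0' && python3 -m handwheel '0 0 0 0;0 0 0 0;0 0 0 0;0 0 0 0;0 0 0 0;0 0 0 0' 0 60
```

```text
time_s: 5.1
eef_pos: [0.5065, 0.1196, 0.0345]
orientation: [[-0.974, 0.226, 0.002], [0.226, 0.974, 0.001], [-0.002, 0.001, -1.0]]
force: [-0.1, -0.1, -0.5]
finger_gap: 0.0451
gripper_force: 0.0
time_s: 5.85
eef_pos: [0.5063, 0.1206, 0.0344]
orientation: [[-0.974, 0.225, 0.002], [0.225, 0.974, 0.002], [-0.001, 0.002, -1.0]]
force: [-0.9, 3.6, 5.8]
finger_gap: 0.0098
gripper_force: 59.6
```

```bash
python3 -m handwheel '0 -0.008 0 0;0 -0.012 0 0;0 -0.012 0 0;0 -0.012 0 0;0 -0.012 0 0;0 -0.009 0 0;0 -0.004 0 0;0 0 0 0;0 0 0 0' 
python3 - <<'E'
from fit import *
p=np.load("rail.npy");g=fr(p);R=np.array([[np.cos(p[2]),-np.sin(p[2])],[np.sin(p[2]),np.cos(p[2])]])
s=get_state();e=np.array(s["eef_pos"]);print("tcp rail",R.T@(e[:2]-p[:2]), "start",R.T@(np.array([.5063,.1206])-p[:2]))
C={}
for n in ["top","scene"]:
    c=cam(n);im=c["img"];h=cv2.cvtColor(im,cv2.COLOR_RGB2HSV);w=proj(c,g((-.09,.035,.012))).astype(int)
    wt=((h[...,0]>12)&(h[...,0]<32)&(h[...,1]>70)&(h[...,2]>90))*h[...,1].astype(float)
    k=np.zeros_like(wt);k[w[1]-12:w[1]+12,w[0]-14:w[0]+14]=1;wt*=k
    ys,xs=np.nonzero(wt)
    if len(xs):
        P=atz(c,(np.average(xs,weights=wt[ys,xs]),np.average(ys,weights=wt[ys,xs])),.012);print(n,"clip",len(xs),R.T@(P[:2]-p[:2]))
    cv2.imwrite(f"pics/{n}2.png",im[:,:,::-1])
    x,y=proj(c,g((-.07,.035,.02))).astype(int)
    o=cv2.resize(im[y-25:y+35,x-40:x+40,::-1],None,fx=9,fy=9,interpolation=2)
    cv2.imwrite(f"pics/{n}2c.png",o)
a=cv2.imread("pics/top2c.png");b=cv2.imread("pics/scene2c.png");cv2.imwrite("pics/c2.png",cv2.resize(np.vstack([a,b]),(400*1,600)) if 0 else np.hstack([cv2.resize(a,(400,300)),cv2.resize(b,(400,300))]))
cv2.imwrite("pics/scene2cc.png",b)
E
```

```text
time_s: 6.98
eef_pos: [0.4906, 0.0534, 0.0344]
orientation: [[-0.974, 0.225, 0.001], [0.225, 0.974, 0.002], [-0.001, 0.002, -1.0]]
force: [-0.8, 3.3, 7.9]
finger_gap: 0.0098
gripper_force: 59.8
tcp rail [-0.05749528  0.03551698] start [-0.05758327  0.1045545 ]
scene clip 70 [-0.09808041  0.03400887]
```

View pics/scene2cc.png

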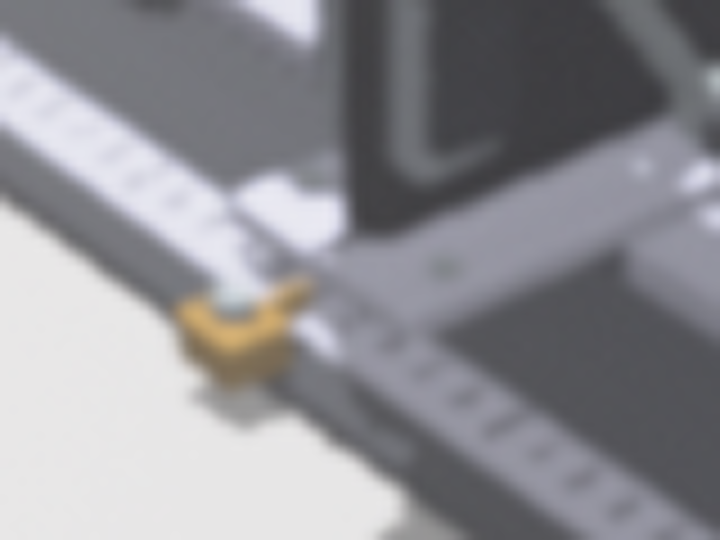

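View pics/top2c.png

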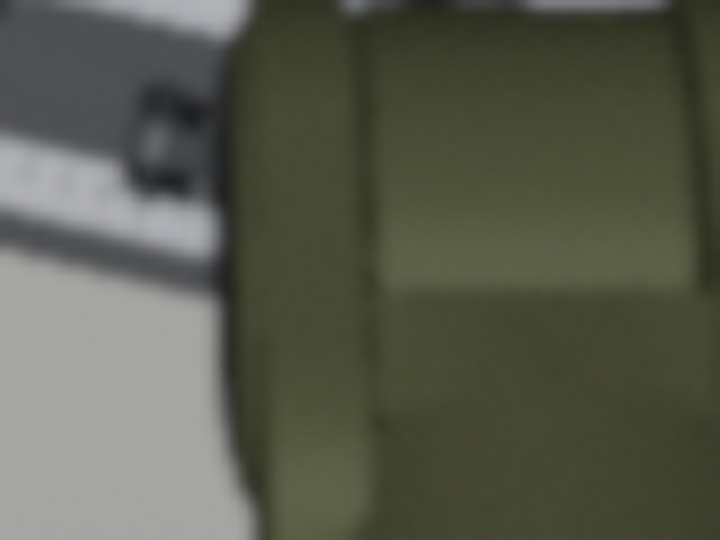

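```bash
cat > rect.py <<'E'
from fit import *
def rect(c,img,z,p,y0,y1,x0,x1,w,h):
    # top row x1, left col y0 (larger y)
    g=fr(p);q=[(x1,y0),(x1,y1),(x0,y1),(x0,y0)]
    src=np.float32([proj(c,g((a,b,z))) for a,b in q]);dst=np.float32([(0,0),(w,0),(w,h),(0,h)])
    return cv2.warpPerspective(img,cv2.getPerspectiveTransform(src+.0,dst),(w,h),flags=cv2.INTER_CUBIC)
E
python3 - <<'E'
from rect import *
p=np.load("rail.npy");t=cam("top");s=cam("scene")
st=get_state();e=np.array(st["eef_pos"])
A=[]
for c,im,z,y0 in [(s,s["img"][:,:,::-1],.020,.068),(s,s["img"][:,:,::-1],.016,.068),(t,cv2.imread("pics/top0.png"),.016,.068),(t,cv2.imread("pics/top0.png"),.020,.138)]:
    r=rect(c,im,z,p,y0,y0-.066,-.1,-.065,792,148)
    r=cv2.normalize(r,None,0,255,cv2.NORM_MINMAX)
    for k in range(0,66,5):
        yy=y0-.003-k/1000; X=int((y0-yy)*12000); cv2.line(r,(X,0),(X,8 if round(yy*1000)!=35 and round(yy*1000)!=105 else 25),(0,0,255),1)
    A.append(r)
cv2.imwrite("pics/rect.png",np.vstack(A))
# fin / plate centre in home picture, rail frame
im=cv2.cvtColor(cv2.imread("pics/top0.png"),cv2.COLOR_BGR2GRAY)
r=rect(t,im,.058,p,.125,.085,-.066,-.045,400,100).mean(0);w=np.clip(120-r,0,None);print("fin home y",.125-np.average(np.arange(400),weights=w)/1e4)
for im,c,y0,n in [(im,t,.145,"top home"),(cv2.cvtColor(s["img"],cv2.COLOR_RGB2GRAY),s,.075,"scene now"),(cv2.cvtColor(cv2.imread("pics/scene0.png"),cv2.COLOR_BGR2GRAY),s,.145,"scene home")]:
    r=cv2.GaussianBlur(rect(c,im,.02,p,y0,y0-.08,-.077,-.072,800,50).mean(0).reshape(1,-1),(0,0),6)[0];d=np.gradient(r)
    print(n,"edges",[(round(y0-i/1e4,4),round(d[i],2)) for i in range(2,798) if abs(d[i])>.4 and abs(d[i])>=abs(d[i-1]) and abs(d[i])>abs(d[i+1])])
E
```

```text
fin home y 0.10595805546507969
top home edges [(0.1093, np.float64(-0.57)), (0.1048, np.float64(0.65)), (0.0836, np.float64(-0.79)), (0.0791, np.float64(0.72))]
scene now edges [(0.0607, np.float64(2.24)), (0.0377, np.float64(-2.38)), (0.0328, np.float64(0.54)), (0.0044, np.float64(-0.88))]
scene home edges [(0.1315, np.float64(1.87)), (0.1096, np.float64(-0.83)), (0.1048, np.float64(0.8)), (0.0803, np.float64(-1.73))]
```

View pics/rect.png

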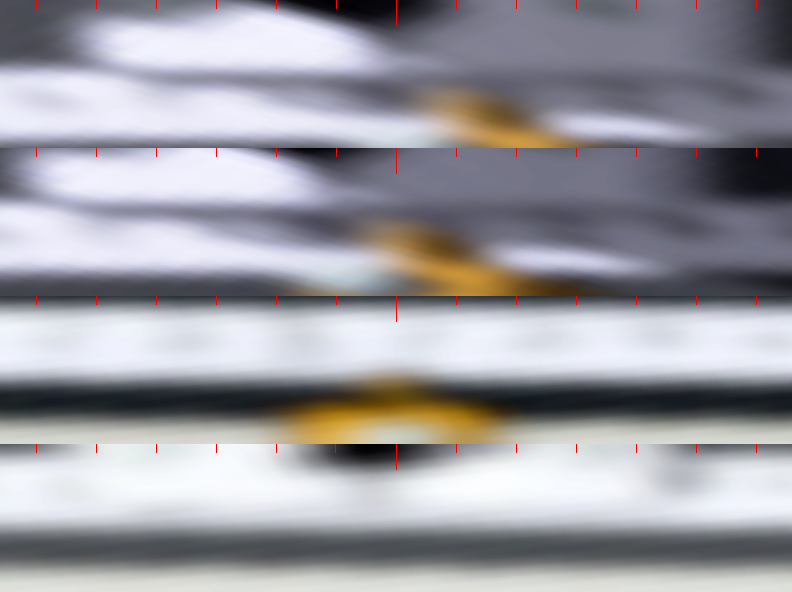

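```bash
python3 - <<'E'
from rect import *
p=np.load("rail.npy");t=cam("top");s=cam("scene")
T=cv2.cvtColor(cv2.imread("pics/top0.png"),cv2.COLOR_BGR2GRAY);S=cv2.cvtColor(cv2.imread("pics/scene0.png"),cv2.COLOR_BGR2GRAY)
def edges(c,im,z,yc,x0,x1,n,hw=.015,k=2):
    N=int(hw*2e4);r=rect(c,im,z,p,yc+hw,yc-hw,x0,x1,N,40).astype(float).mean(0)
    d=np.gradient(cv2.GaussianBlur(r.reshape(1,-1),(0,0),5)[0]);L=[i for i in range(3,N-3) if abs(d[i])>=abs(d[i-1]) and abs(d[i])>abs(d[i+1])]
    L=sorted(L,key=lambda i:-abs(d[i]))[:k];print(n,[(round((yc+hw-i/1e4)*1000,1),round(d[i],2)) for i in sorted(L)])
for x in (-.085,-.06,-.03): edges(t,T,.006,.175,x-.005,x+.005,f"top L {x}")
for x in (-.085,-.04,0,.04,.07): edges(t,T,.006,-.175,x-.005,x+.005,f"top R {x}")
for x in (-.085,-.04,0): edges(s,S,.006,-.175,x-.005,x+.005,f"scn R {x}")
for x in (-.07,): edges(s,S,.006,.175,x-.005,x+.005,f"scn L {x}")
for x in (-.06,-.05,.015): edges(t,T,.058,.105,x-.004,x+.004,f"fin top {x}")
for x in (-.06,-.05,-.04,.04,.06): edges(t,T,.02,.105,x-.004,x+.004,f"plate top {x}",.035,4)
for x in (-.05,.04): edges(s,S,.02,.08,x-.004,x+.004,f"plate right scn {x}")
for x in (-.06,-.04): edges(s,S,.02,.13,x-.004,x+.004,f"plate left scn {x}")
for n,c,im in (("top",t,"pics/top0.png"),("scn",s,"pics/scene0.png")):
    B=cv2.imread(im).astype(float);sat=B[...,2]-B[...,0]   # red minus blue
    for x,z in ((-.083,.016),(-.085,.016),(-.087,.016),(-.09,.016),(-.095,.016)):
        r=rect(c,sat.astype(np.float32),z,p,.06,.01,x-.001,x+.001,500,10).mean(0);w=np.clip(r-15,0,None)
        if w.sum(): print(n,"clip",x,round(60-np.average(np.arange(500),weights=w)/10,1),"peak",round(60-w.argmax()/10,1),w.max().round())
E
```

```text
top L -0.085 [(176.8, np.float64(-1.36)), (171.1, np.float64(1.08))]
top L -0.06 [(176.5, np.float64(-1.42)), (160.8, np.float64(0.03))]
top L -0.03 [(176.6, np.float64(-1.4)), (167.7, np.float64(0.86))]
top R -0.085 [(-165.9, np.float64(-1.02)), (-171.8, np.float64(1.4))]
top R -0.04 [(-160.7, np.float64(0.06)), (-171.6, np.float64(1.43))]
top R 0 [(-165.1, np.float64(-1.63)), (-171.6, np.float64(1.4))]
top R 0.04 [(-160.9, np.float64(0.07)), (-171.6, np.float64(1.38))]
top R 0.07 [(-161.9, np.float64(-0.11)), (-169.3, np.float64(1.41))]
scn R -0.085 [(-165.2, np.float64(-1.92)), (-176.3, np.float64(3.94))]
scn R -0.04 [(-172.5, np.float64(-0.69)), (-176.6, np.float64(3.74))]
scn R 0 [(-161.6, np.float64(-0.76)), (-176.5, np.float64(3.78))]
scn L -0.07 [(174.5, np.float64(-1.66)), (167.9, np.float64(1.1))]
fin top -0.06 [(111.5, np.float64(-2.48)), (102.7, np.float64(1.33))]
fin top -0.05 [(111.4, np.float64(-2.43)), (102.4, np.float64(1.31))]
fin top 0.015 [(111.2, np.float64(-2.4)), (102.1, np.float64(1.28))]
plate top -0.06 [(133.0, np.float64(1.68)), (112.0, np.float64(-2.38)), 
[... 442 characters left out ...]
06 [(130.3, np.float64(1.58)), (111.8, np.float64(-1.8)), (91.9, np.float64(1.08)), (81.7, np.float64(-1.85))]
plate right scn -0.05 [(93.9, np.float64(1.17)), (80.3, np.float64(-1.81))]
plate right scn 0.04 [(85.8, np.float64(0.39)), (79.7, np.float64(-1.65))]
plate left scn -0.06 [(132.5, np.float64(0.78)), (125.5, np.float64(-1.15))]
plate left scn -0.04 [(142.8, np.float64(-0.02)), (120.9, np.float64(-0.03))]
top clip -0.085 35.4 peak 35.3 6.0
top clip -0.087 35.3 peak 35.3 17.0
top clip -0.09 35.0 peak 34.7 30.0
top clip -0.095 35.5 peak 40.3 54.0
scn clip -0.085 33.8 peak 33.8 8.0
scn clip -0.087 33.2 peak 33.2 26.0
scn clip -0.09 32.1 peak 32.1 38.0
scn clip -0.095 29.4 peak 29.5 76.0
```

```bash
python3 - <<'E'
from rect import *
p=np.load("rail.npy");s=cam("scene");g=fr(p)
S0=cv2.cvtColor(cv2.imread("pics/scene0.png"),cv2.COLOR_BGR2GRAY);S1=cv2.cvtColor(s["img"],cv2.COLOR_RGB2GRAY)
def patch(im,y,x0,x1,z0,z1,horiz):
    if horiz: q=[(x0,y+z0,.02),(x1,y+z0,.02),(x1,y+z1,.02),(x0,y+z1,.02)]
    else: q=[(x0,y,z1),(x1,y,z1),(x1,y,z0),(x0,y,z0)]
    H=cv2.getPerspectiveTransform(np.float32([proj(s,g(a)) for a in q]),np.float32([(0,0),(80,0),(80,60),(0,60)]))
    return cv2.warpPerspective(im,H,(80,60),flags=cv2.INTER_CUBIC).astype(np.float32)
for n,off,a in [("lever",-.0165,(-.02,.012,.016,.05,0)),("bolt",-.0165,(-.012,.012,.012,.036,0)),("leverhi",-.0165,(-.04,-.005,.03,.07,0)),("plate front rt",0,(-.086,-.05,-.035,-.015,1)),("plate rt back",0,(.03,.09,-.035,-.015,1)),("plate rt face",-.025,(-.085,-.03,.006,.03,0))]:
    T=patch(S0,.105+off,*a);D=np.arange(.064,.078,.0002)
    v=[cv2.matchTemplate(patch(S1,.105+off-d,*a),T,cv2.TM_CCOEFF_NORMED)[0,0] for d in D];i=int(np.argmax(v));print(n,round(D[i]*1000,1),round(v[i],3))
E
```

```text
lever 69.8 0.944
bolt 70.8 0.94
leverhi 70.0 0.929
plate front rt 72.2 0.925
plate rt back 69.8 0.873
plate rt face 71.8 0.908
```

```bash
python3 - <<'E'
from rect import *
p=np.load("rail.npy");s=cam("scene");g=fr(p);R=np.array([[np.cos(p[2]),-np.sin(p[2])],[np.sin(p[2]),np.cos(p[2])]])
o=proj(s,g((-.07,.035,.02))).astype(int)-[40,25]
for n,u,z in [("tip",(315,280),.0155),("plateL",(235,203),.02),("plateR",(430,315),.02)]:
    P=atz(s,np.array(u)/9+o-.5+.5/9,z);print(n,(R.T@(P[:2]-p[:2])*1000).round(1))
for f in ["scene0","scene2"]:
    B=cv2.imread(f"pics/{f}.png").astype(int);sat=B[...,2]-B[...,0];x0,y0=o+[19,22]
    print(f,x0,y0);print(sat[y0:y0+21:1,x0:x0+18])
E
```

```text
tip [-81.3  34.7]
plateL [-81.4  57.1]
plateR [-77.1   8.9]
scene0 289 301
[[-15 -15 -17 -11 -11 -12 -16 -13 -11  -9  -8  -7  -8  -8  -8  -8  -8  -9]
 [-12 -11 -11 -10 -11 -11 -11 -14 -15 -12 -10  -9  -9  -8  -9  -9  -9  -9]
 [ -9  -9 -10 -11 -11 -11 -11 -10 -11 -18 -14 -11  -9  -9  -8  -8  -8  -8]
 [ -9  -9 -10 -11 -11 -10 -10  -9 -10 -11 -13 -17 -12 -10  -9  -8  -8  -8]
 [-11  -9  -9 -10 -10 -10 -10 -11 -11 -12 -11 -11 -18 -14 -10  -9  -9  -9]
 [-15 -13 -11 -10  -9  -9 -10 -11 -13 -12 -10 -10 -11 -16 -15 -12  -9  -9]
 [-10 -14 -17 -11 -10 -10 -10 -11 -11 -11  -9  -9 -11 -12 -15 -16 -13 -11]
 [ -8 -10 -13 -16 -13 -11  -9  -9  -9  -8 -10 -11 -13 -12 -10 -11 -18 -14]
 [ -8  -8  -9 -12 -16 -13 -10 -10  -9  -9 -11 -11  -8  -5  -4  -6 -10 -14]
 [ -8  -7  -6  -6  -9 -14 -10 -11 -11  -9  -9  -4   5  14  13   2  -8 -11]
 [ -6  -1   8  11   1  -9 -13 -11  -9  -5   0  18  37  41  31  10 -10 -11]
 [ 10  30  45  44  18  -5 -13 -12  -3  18  40  50  52  43  24   1 -10 -10]
 [ 31  63  79  74  43   8  -7  -7   7  43  74  76  60  34  10  -8 -10  -9]
 [ 26  63  83  87  71  43  28  28  38  65  88  88 
[... 1441 characters left out ...]
 58  49  33  12  -4 -10]
 [ 33  66  82  77  45   9  -5  -6   9  44  77  80  63  38  15   0  -8 -11]
 [ 28  65  87  90  73  46  30  29  41  68  91  92  68  27  -2 -13 -14 -12]
 [ 14  42  68  84  87  83  80  79  81  86  90  82  56  14 -10 -14 -15 -15]
 [ 11  26  48  64  80  91  96  94  88  79  72  60  40  11 -10 -16 -14 -17]
 [  9  21  37  46  59  73  81  78  67  56  49  42  33  15  -3 -12 -15 -16]
 [  6  16  28  36  42  51  55  54  46  41  38  37  31  15  -3  -8 -11 -13]
 [  2   9  17  25  34  39  41  41  40  37  36  33  24  10  -3  -8  -9  -9]
 [  0   3   8  14  23  33  37  37  34  32  29  21  11   1  -5  -8  -7  -7]
 [  1   1   2   7  13  23  30  29  22  18  12   6   0  -5  -7  -7  -6  -7]]
```

```bash
python3 -m handwheel '0 -0.0008 -0.0015 0;0 0 0 0;0 0 0 0' && python3 -m handwheel '0 -0.0007 0 0;0 0 0 0;0 0 0 0' 0.0125 20 && python3 -m handwheel '-0.005 0 0 0;-0.005 0 0 0;-0.005 0 0 0;-0.005 0 0 0;0 0 0 0'
```

```text
time_s: 7.75
eef_pos: [0.4902, 0.0518, 0.0344]
orientation: [[-0.974, 0.226, 0.002], [0.226, 0.974, 0.0], [-0.002, 0.001, -1.0]]
force: [4.1, 3.8, -4.9]
finger_gap: 0.0097
gripper_force: 59.7
time_s: 8.12
eef_pos: [0.4895, 0.0509, 0.0348]
orientation: [[-0.974, 0.226, 0.0], [0.226, 0.974, 0.0], [-0.0, 0.0, -1.0]]
force: [2.3, 3.5, -2.9]
finger_gap: 0.0124
gripper_force: 2.2
time_s: 8.75
eef_pos: [0.507, 0.0467, 0.0343]
orientation: [[-0.974, 0.225, -0.005], [0.225, 0.974, 0.001], [0.005, -0.0, -1.0]]
force: [-3.4, 5.2, 1.0]
finger_gap: 0.0124
gripper_force: 2.0
```

```bash
python3 -m handwheel '-0.005 0 0 0;-0.005 0 0 0;-0.005 0 0 0;0 0 0 0' && python3 -m handwheel '-0.005 0 0 0;-0.005 0 0 0;-0.004 0 0 0;0 0 0 0'
```

```text
time_s: 9.25
eef_pos: [0.522, 0.0432, 0.0342]
orientation: [[-0.974, 0.225, -0.004], [0.225, 0.974, 0.001], [0.004, -0.0, -1.0]]
force: [-1.5, 4.0, -1.0]
finger_gap: 0.0122
gripper_force: 1.8
time_s: 9.75
eef_pos: [0.5346, 0.0403, 0.034]
orientation: [[-0.974, 0.225, -0.007], [0.225, 0.974, 0.001], [0.007, -0.001, -1.0]]
force: [-4.6, 5.4, 0.8]
finger_gap: 0.0126
gripper_force: 4.9
```

```bash
for k in 1; do python3 -m handwheel '-0.002 0 0 0;-0.002 0 0 0;0 0 0 0'; python3 -m handwheel '-0.002 0 0 0;0 0 0 0'; done; python3 - <<'E'
from rect import *
p=np.load("rail.npy");g=fr(p);R=np.array([[np.cos(p[2]),-np.sin(p[2])],[np.sin(p[2]),np.cos(p[2])]])
s=get_state();print("tcp rail",(R.T@(np.array(s["eef_pos"])[:2]-p[:2])*1000).round(1))
c=cam("scene");print([(round(m["confidence"],2),m["xy"]) for m in viewer.masks_of("scene","lever_bar")])
y=.105-.0715
for a in (-40,-30,-20,0,20): print(a,proj(c,g((-.054*np.sin(np.radians(a)),y,.024+.054*np.cos(np.radians(a))))).round(1))
E
```

```text
time_s: 10.12
eef_pos: [0.5372, 0.0397, 0.0339]
orientation: [[-0.974, 0.225, -0.009], [0.225, 0.974, 0.002], [0.009, -0.001, -1.0]]
force: [-8.1, 5.7, 3.8]
finger_gap: 0.0126
gripper_force: 5.2
time_s: 10.38
eef_pos: [0.5388, 0.0393, 0.0337]
orientation: [[-0.974, 0.225, -0.01], [0.225, 0.974, 0.002], [0.01, -0.001, -1.0]]
force: [-6.6, 5.6, 3.7]
finger_gap: 0.0127
gripper_force: 5.6
tcp rail [-7.3 32.8]
[]
-40 [361.1 259.1]
-30 [357.8 257.5]
-20 [354.  256.9]
0 [345.5 258.4]
20 [336.7 263.7]
```

```bash
python3 -m handwheel '-0.002 0 0 0;0 0 0 0'; python3 -m handwheel '-0.002 0 0 0;0 0 0 0';python3 -m handwheel '-0.002 0 0 0;0 0 0 0'
```

```text
time_s: 10.72
eef_pos: [0.5403, 0.0389, 0.0335]
orientation: [[-0.974, 0.225, -0.011], [0.225, 0.974, 0.002], [0.011, -0.001, -1.0]]
force: [-7.4, 5.9, 3.0]
finger_gap: 0.0127
gripper_force: 5.3
time_s: 10.98
eef_pos: [0.5418, 0.0386, 0.0332]
orientation: [[-0.974, 0.225, -0.012], [0.225, 0.974, 0.002], [0.012, -0.001, -1.0]]
force: [-8.1, 5.7, 1.8]
finger_gap: 0.0128
gripper_force: 5.6
time_s: 11.22
eef_pos: [0.5421, 0.0385, 0.033]
orientation: [[-0.974, 0.225, -0.015], [0.225, 0.974, 0.002], [0.015, -0.001, -1.0]]
force: [-12.1, 6.5, 5.8]
finger_gap: 0.0127
gripper_force: 8.9
```

```bash
python3 -m handwheel '-0.003 0 0 0;0 0 0 0;0 0 0 0'; python3 - <<'E'
from rect import *
p=np.load("rail.npy");g=fr(p);R=np.array([[np.cos(p[2]),-np.sin(p[2])],[np.sin(p[2]),np.cos(p[2])]])
s=get_state();print("tcp rail",(R.T@(np.array(s["eef_pos"])[:2]-p[:2])*1000).round(1))
c=cam("scene")
x,y=proj(c,g((-.035,.035,.03))).astype(int)
cv2.imwrite("pics/fin.png",cv2.resize(c["img"][y-45:y+45,x-60:x+60,::-1],(800,600),interpolation=2))
E
```

```text
time_s: 11.6
eef_pos: [0.5425, 0.0386, 0.0327]
orientation: [[-0.974, 0.225, -0.021], [0.225, 0.974, 0.004], [0.021, -0.001, -1.0]]
force: [-18.9, 7.6, 11.9]
finger_gap: 0.0125
gripper_force: 13.1
tcp rail [-3.6 33. ]
```

View pics/fin.png

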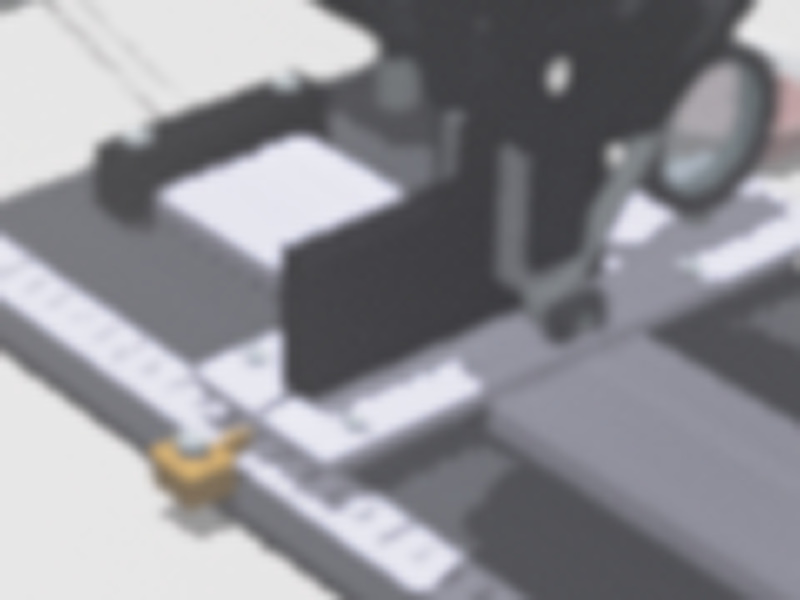

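```bash
python3 -m handwheel '0.002 0 0 0;0 0 0 0' && python3 -m handwheel '0 0 0 0;0 0 0 0;0 0 0 0;0 0 0 0' 0 60; cat > meas.py <<'E'
from rect import *
p=np.load("rail.npy");g=fr(p);R=np.array([[np.cos(p[2]),-np.sin(p[2])],[np.sin(p[2]),np.cos(p[2])]])
s=get_state();print("tcp rail",(R.T@(np.array(s["eef_pos"])[:2]-p[:2])*1000).round(1))
c=cam("scene");G=cv2.cvtColor(c["img"],cv2.COLOR_RGB2GRAY)
H0=cv2.cvtColor(cv2.imread("pics/scene0.png"),cv2.COLOR_BGR2GRAY)
for n,im,y0 in(("now",G,.075),("home",H0,.145)):
  for x in (-.079,-.077,-.075,-.073):
    r=cv2.GaussianBlur(rect(c,im,.02,p,y0,y0-.08,x-.001,x+.001,800,10).astype(float).mean(0).reshape(1,-1),(0,0),5)[0];d=np.gradient(r)
    m=r[300:500];print(n,x,"line min",round((y0-(300+m.argmin())/1e4)*1000,1),int(m.min()),int(np.median(m)),"edges",[(round((y0-i/1e4)*1000,1),round(d[i],1)) for i in range(2,798) if abs(d[i])>.8 and abs(d[i])>=abs(d[i-1]) and abs(d[i])>abs(d[i+1])])
B=c["img"].astype(np.float32);sat=B[...,0]-B[...,2]
for x in (-.080,-.081,-.082,-.083,-.084,-.085,-.087):
    r=rect(c,sat,.016,p,.06,.01,x-.0005,x+.0005,500,10).mean(0);w=np.clip(r,0,None);print("tip",x,round(60-np.average(np.arange(500),weights=w+1e-9)/10,1),w.max().round())
E
python3 meas.py
```

```text
time_s: 11.9
eef_pos: [0.5422, 0.0386, 0.0329]
orientation: [[-0.974, 0.225, -0.017], [0.225, 0.974, 0.003], [0.017, -0.001, -1.0]]
force: [-14.8, 6.8, 7.4]
finger_gap: 0.0125
gripper_force: 9.7
time_s: 12.4
eef_pos: [0.5424, 0.0388, 0.0331]
orientation: [[-0.974, 0.225, -0.017], [0.225, 0.974, 0.003], [0.017, -0.001, -1.0]]
force: [-15.3, 7.2, 8.1]
finger_gap: 0.01
gripper_force: 66.9
tcp rail [-3.7 33.1]
now -0.079 line min 33.0 185 228 edges [(57.8, np.float64(2.0)), (34.8, np.float64(-1.3)), (30.9, np.float64(1.3)), (7.3, np.float64(-2.0))]
now -0.077 line min 33.3 183 231 edges [(57.9, np.float64(2.4)), (35.4, np.float64(-1.5)), (31.2, np.float64(1.6)), (7.2, np.float64(-2.2))]
now -0.075 line min 33.5 183 232 edges [(58.8, np.float64(2.2)), (35.6, np.float64(-1.5)), (31.5, np.float64(1.5)), (6.9, np.float64(-2.0)), (2.4, np.float64(-1.0))]
now -0.073 line min 33.8 177 228 edges [(58.1, np.float64(2.1)), (36.0, np.float64(-1.6)), (31.9, np.float64(1.6)), (7.3, np.float64(-2.2))]
home -0.079 line min 106.6 197 228 edges [(131.1, np.float64(1.6)), (108.9, np.float64(-0.8)), (104.6, np.float64(1.0)), (80.7, np.float64(-1.6))]
home -0.077 line min 107.4 203 231 edges [(130.7, np.float64(1.8)), (109.4, np.float64(-0.9)), (80.4, np.float64(-1.9))]
home -0.075 line min 107.2 202 230 edges [(131.8, np.float64(1.9)), (79.7, np.float64(-1.8)), (75.6, np.float64(-0.9))]
home -0.073 line min 106.9 190 225 edges [(131.1, np.float64(1.9)), (109.6, np.float64(-0.9)), (104.9, np.float64(1.0)), (80.8, np.float64(-1.7))]
tip -0.08 35.0 0.0
tip -0.081 35.0 0.0
tip -0.082 35.1 7.0
tip -0.083 34.8 18.0
tip -0.084 34.5 28.0
tip -0.085 34.2 37.0
tip -0.087 33.6 51.0
```

```bash
python3 -m handwheel '0 0.001 0 0;0 0.0009 0 0;0 0 0 0;0 0 0 0' - 80;  python3 meas.py | grep -v home
```

```text
time_s: 12.95
eef_pos: [0.5429, 0.0407, 0.0331]
orientation: [[-0.974, 0.224, -0.017], [0.224, 0.974, 0.003], [0.017, -0.001, -1.0]]
force: [-14.9, 8.0, 7.7]
finger_gap: 0.0094
gripper_force: 87.2
tcp rail [-3.7 35.1]
now -0.079 line min 35.1 182 227 edges [(59.5, np.float64(2.0)), (37.2, np.float64(-1.4)), (32.9, np.float64(1.6)), (8.8, np.float64(-2.1))]
now -0.077 line min 35.5 186 231 edges [(60.6, np.float64(2.2)), (37.4, np.float64(-1.3)), (33.5, np.float64(1.4)), (9.4, np.float64(-2.0)), (4.5, np.float64(-1.0))]
now -0.075 line min 35.7 186 231 edges [(59.9, np.float64(2.1)), (37.7, np.float64(-1.5)), (33.6, np.float64(1.5)), (9.1, np.float64(-2.2))]
now -0.073 line min 35.9 177 228 edges [(59.5, np.float64(2.1)), (38.0, np.float64(-1.5)), (33.6, np.float64(1.4)), (9.4, np.float64(-1.9)), (4.4, np.float64(-1.0))]
tip -0.08 35.0 0.0
tip -0.081 35.0 0.0
tip -0.082 35.1 8.0
tip -0.083 34.8 19.0
tip -0.084 34.5 29.0
tip -0.085 34.2 38.0
tip -0.087 33.6 52.0
```

```bash
python3 -c "
from station import bot
print(bot.finish_job())"
```

```text
the job is handed in; nothing more can be done
None
```

I handed the job in with the arm still gripping the fin (about 87 N). My last camera measurement put the reading line about 0.2 mm from the index tip, and the cam lever was pushed over to its stop. As the lever reached its stop, the carriage was about 2 mm past the index, and I brought it back level under grip afterwards.

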